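# Put the mixed-up pastries back in their rows

### The arm

A 6-joint arm with a two-finger parallel gripper is mounted at the origin on the work surface. World frame = base frame: x ahead of the robot, y to its left, z up, the work surface at z = 0. Lengths are in mm, angles in rad, forces in N, time in s.
With the tool pointing down it reaches from about 400 to 925 mm from the base axis. Payload 12.5 kg.
Tool frame: the origin (TCP) lies midway between the tips of the shut fingers; the grasp point (between the pads) lies 19 mm behind it; z points along the fingers, y is the direction in which the jaws open and shut (so a half turn about z gives the same grasp; the last joint's range is limited). The gripper opens to 95 mm and grips with 3 to 60 N. Pads are 20 mm wide; open, the fingers measure 119 mm over their backs; the gripper's body (75 mm by 180 mm) begins 59 mm behind the grasp point.
Start: joints at [1.144, 0.491, 1.559, -0, 1.092, -0.106], TCP at [197.062, 593.139, 214.661] pointing down, gripper open.
Joint ranges: [-3.1, 3.1], [-0.84, 2.19], [0.05, 2.79], [-1.13, 4.28], [0.06, 2.93], [-2.69, 2.69]. Speed limits (rad/s): [2.22, 2.22, 2.79, 3.14, 3.14, 3.14].

### API

Orientations are given as [roll, pitch, yaw] about the fixed x, y, z axes, in that order (R = Rz(yaw) Ry(pitch) Rx(roll)).
In Python, from cell import * gives the robot as it stands. The module is installed in compiled form; this text tells all that it offers.
- The arm moves only by the tool carry_out, never from a script. Its argument "moves" is a list of rows, each an object of numbers: "dx", "dy", "dz": the shift along the tool's x, y, z in m; "twist": the turn about the tool's z in degrees. A call has 1 to 5 rows; each row is the pose to reach, as a shift and turn from the pose commanded when the call began, along the tool's axes at that moment; what a row does not reach only later rows make up. A row lasts 1/10 s, in which the tool goes at most 50 mm and 8.59 degrees, less where a joint would pass 70% of its speed; a pose out of reach is approached as far as the arm can. A call with a gripper value outside its range is refused whole. "grip" is the finger opening in m, from 0 to 0.0951, set as the call begins (left out, the last holds). The fingers move at their own pace and stop on an object; the grip force is fixed at half the most. Time passes only in rows, so rows that repeat a pose let the fingers close. It gives the time, the measured TCP pose, the force and the opening at its end, in the units of the state.
- state(): the state, without advancing time (a new reading comes with each control period).
- read_camera(name): name is "side" or "top"; returns (picture, depth): 400x640x3 uint8, red, green, blue; 400x640 float32, mm along the optical axis (not along the pixel's ray), 0 where there is no reading.
- camera_info(name): a dict with "mtx" (3x3 intrinsics, pixels), "R" (3x3) and "t" (3): a world point X has camera coordinates R X + t. Camera axes: x right, y down, z forward; pixel columns grow to the right and rows downward; lengths in mm; the calibration is good to about 2 mm. A picture is of the moment at which its call begins. camera_info takes no time and is no camera call.
- job_done(): hands the job in, once; it reports no verdict.
The state is a dict: "t": time; "joints": joint angles; "qvel": joint speeds; "tau": joint torques, N m; "eef_pos": TCP position; "tcp_rot": TCP orientation; "ft_force": force on the tool from outside, world axes, zero at the start; "moment": the same for the moment, N m; "opening": opening from 0.0 (shut) to 1.0 (fully open).
Only numpy, scipy, OpenCV 4.12 (cv2) and the standard library are available. Lean on these libraries where they do the work, as an engineer would, in place of code of your own. Each camera call takes 0.05 s, during which the arm holds its last target. There are 200 camera calls.

### The job

The pieces standing nearest to you in three of the display trays have been mixed up: put the chocolate bar, the berry tartlet and the lidded dessert cup each upright in the middle of the nearest doily of the tray that holds its own kind, the bar squared up with its tray. The cream horn tray has free places where a piece can wait meanwhile; never stand food on the bare counter, and set every piece down gently without dropping or tipping it. Leave the pieces that already stand in their rows where they are.

Things in the scene. Friction and masses are not known exactly. Their poses are not given: they have to be found in the camera images.
- bar: chocolate-glazed cake bar to be moved, dark brown, 80 mm long (x), 44 mm wide (y), 48 mm high over all, on a gold card 88 x 52 x 2 mm that is part of it; 110 to 190 g, rigid. Origin: centre of its underside, z up. At the start it stands in the near place of the wrong tray, up to 0.5 rad askew
- tart: berry tartlet to be moved: round pleated pale paper case, 56 mm across at the foot, 65 mm at its rim 34 mm up, dark red berries to 49 mm; 80 to 135 g, rigid. Origin: centre of its underside, z up. At the start it stands in the near place of the wrong tray
- cup: layered dessert in a clear round lidded cup, to be moved: 53 mm across at the foot, 61 mm under the lid, dark cocoa top seen through a clear lid 63 mm across with a white edge, 70 mm high; 105 to 180 g, rigid. Origin: centre of its underside, z up. At the start it stands in the near place of the wrong tray
- bar_tray: fixed metal tray 330 x 122 mm, floor at z = 10 mm (set pieces' undersides there), rim 16 mm high. Three places in a row, 110 mm apart, each a round white doily 97 mm across. Origin: middle of the place nearest the robot, at z = 0; x along the row, away from the robot. Chocolate bars stand lengthways in its middle and far places; the bar belongs in its near place
- tart_tray: fixed metal tray 330 x 122 mm, floor at z = 10 mm (set pieces' undersides there), rim 16 mm high. Three places in a row, 110 mm apart, each a round white doily 97 mm across. Origin: middle of the place nearest the robot, at z = 0; x along the row, away from the robot. Berry tartlets stand in its middle and far places: the tartlet belongs in its near place
- cup_tray: fixed metal tray 330 x 122 mm, floor at z = 10 mm (set pieces' undersides there), rim 16 mm high. Three places in a row, 110 mm apart, each a round white doily 97 mm across. Origin: middle of the place nearest the robot, at z = 0; x along the row, away from the robot. Lidded dessert cups stand in its middle and far places: the dessert cup belongs in its near place
- horn_tray: fixed metal tray 330 x 122 mm, floor at z = 10 mm (set pieces' undersides there), rim 16 mm high. Three places in a row, 110 mm apart, each a round white doily 97 mm across. Origin: middle of the place nearest the robot, at z = 0; x along the row, away from the robot. A golden cream horn, 53 mm high, in a green paper boat lies in its far place; near and middle places are empty, free for waiting
- row_bar: chocolate bar that already stands right, in the middle place of its own tray (110 mm behind the near place); leave it where it is. Same size, origin and axes as the bar to be moved
- row_tart: berry tartlet that already stands right, in the middle place of its own tray (110 mm behind the near place); leave it where it is. Same size, origin and axes as the tartlet to be moved
- row_cup: lidded dessert cup that already stands right, in the middle place of its own tray (110 mm behind the near place); leave it where it is. Same size, origin and axes as the cup to be moved

How it is judged (in metres and radians):
At the end, for the whole second after the job is handed in: Bar, tartlet and cup each stand released and still on the floor of their own tray, upright (within 7 degrees) and within 15 mm of the middle of its near place; the bar's length within 14 degrees of the tray's; the three row pieces upright and within 15 mm of where they stood (horizontal distance between bar and bar_tray below 0.015 m and height (world z) of bar between 0.006 and 0.016 m and angle between each of bar, row_bar, tart, row_tart, cup, row_cup's own z axis and vertical below 0.12 rad and linear speed of each of bar, tart, cup below 0.02 m/s and distance of each of row_bar, row_tart, row_cup from where it was at the start of the episode below 0.015 m and horizontal distance between tart and tart_tray below 0.015 m and height (world z) of tart between 0.006 and 0.016 m and horizontal distance between cup and cup_tray below 0.015 m and height (world z) of cup between 0.006 and 0.016 m and angle between the x axis of bar and the x axis of bar_tray, either way round below 0.25 rad); the robot touches nothing.
It fails at once if a piece touches down on the bare counter (height (world z) of any of bar, tart, cup below 0.004 m).
It fails at once if a piece is tipped by more than 40 degrees (angle between any of bar, tart, cup's own z axis and vertical above 0.7 rad).
It fails at once if a piece falls: faster than 0.6 m/s while its underside is less than 25 mm above a tray (a drop of about 20 mm or more) ((linear speed of bar above 0.6 m/s and height (world z) of bar below 0.035 m) or (linear speed of tart above 0.6 m/s and height (world z) of tart below 0.035 m) or (linear speed of cup above 0.6 m/s and height (world z) of cup below 0.035 m)).
It also fails if it takes over 120 s, if anything falls off the work surface, if the arm or the gripper's body presses on something with over 40 N, if the wrist force passes 120 N, or if a joint passes its speed limit or range.

## Working session

There is one attempt and no reset: what is moved stays moved. The work goes in short steps, Python scripts to look and compute and a tool call to move; the robot and the scene stay as the last step left them, time stands still between calls to the robot, and variables do not carry over. Pictures are saved under pics/ and viewed, about 12 in all and at most 16, crops included, and the job is handed in when it is done.

Besides the shell and the picture viewer there is one more tool, called after ">>>" by a JSON object that holds its "op" and its "data", one argument or row to a line. carry_out: Moves the arm, as the interface text tells. Its arguments: {"type":"object","properties":{"moves":{"type":"array","items":{"type":"object","properties":{"dx":{"type":"number"},"dy":{"type":"number"},"dz":{"type":"number"},"twist":{"type":"number"}}}},"grip":{"type":"number"}},"required":["moves"]}

```bash
mkdir -p pics; python3 - <<'E'
from cell import *
import cv2,numpy as np
s=state();print({k:np.round(s[k],3).tolist() for k in('t','eef_pos','tcp_rot','opening','ft_force')})
for n in('top','side'):
    p,d=read_camera(n);cv2.imwrite(f'pics/{n}0.png',p[:,:,::-1]);np.save(f'{n}0.npy',d)
    c=camera_info(n);print(n,np.round(c['mtx'],1).tolist(),np.round(c['R'],4).tolist(),np.round(c['t'],1).tolist())
E
```

```text
{'t': 0.0, 'eef_pos': [196.954, 592.901, 214.063], 'tcp_rot': [-3.14, -0.0, 2.821], 'opening': 0.999, 'ft_force': [-0.138, 0.151, 0.077]}
top [[382.9, 0.0, 313.8], [0.0, 382.9, 199.8], [0.0, 0.0, 1.0]] [[-0.0638, -0.998, -0.0013], [-0.9668, 0.0621, -0.248], [0.2476, -0.0145, -0.9688]] [17.8, 556.9, 846.2]
side [[476.4, 0.0, 314.3], [0.0, 476.4, 207.5], [0.0, 0.0, 1.0]] [[0.9984, -0.0567, 0.004], [-0.0373, -0.7071, -0.7061], [0.0429, 0.7048, -0.7081]] [-525.5, 49.1, 915.7]
```

View pics/top0.png

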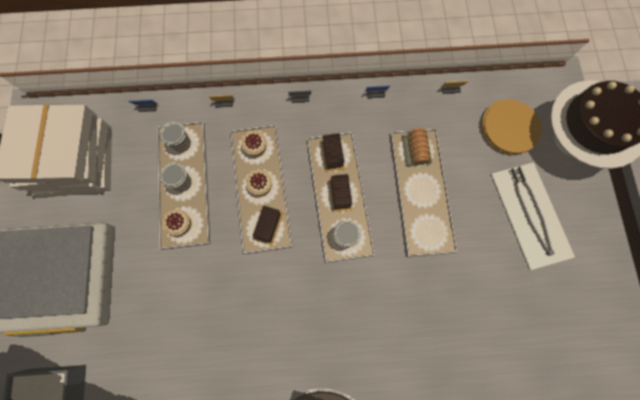

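View pics/side0.png

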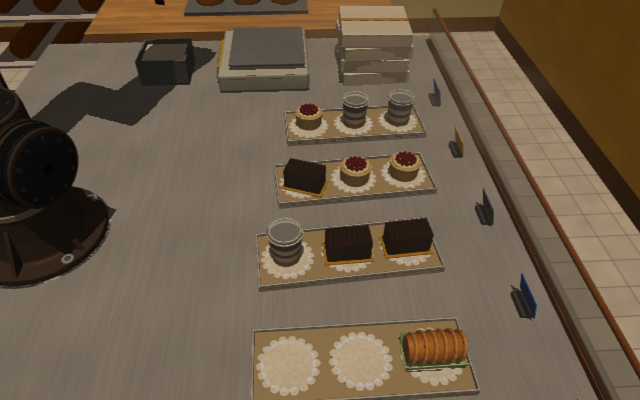

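```bash
cat > h.py <<'E'
import cv2,numpy as np
from cell import *
def H(n,z,x1=720,y1=280,s=1.25):
    # map: rectified pixel (u,v) -> world x=x1-v/s, y=y1-u/s, at height z
    c=camera_info(n);P=c['mtx']@np.c_[c['R'],c['t']]
    A=np.array([[0,-1/s,x1],[-1/s,0,y1],[0,0,z],[0,0,1]])
    return P@A
def rect(img,n,z,x1=720,y1=280,s=1.25,w=750,h=480):
    return cv2.warpPerspective(img,H(n,z,x1,y1,s),(w,h),flags=cv2.INTER_CUBIC|cv2.WARP_INVERSE_MAP)
def pix(n,X):
    c=camera_info(n);p=c['mtx']@(c['R']@np.array(X,float)+c['t']);return p[:2]/p[2]
def back(n,uv,z):
    c=camera_info(n);r=c['R'].T@np.linalg.inv(c['mtx'])@np.array([*uv,1.]);o=-c['R'].T@c['t'];return o+r*(z-o[2])/r[2]
E
python3 - <<'E'
from h import *
for uv in [(175,222),(266,225),(346,234),(429,234)]: print(np.round(back('top',uv,10)))
for n in('top','side'):
    im=rect(cv2.imread(f'pics/{n}0.png'),n,10)
    for x in range(400,720,50): cv2.line(im,(0,int((720-x)*1.25)),(750,int((720-x)*1.25)),(0,255,255) if x%100==0 else (200,200,0),1)
    for y in range(-300,280,50): cv2.line(im,(int((280-y)*1.25),0),(int((280-y)*1.25),480),(0,255,255) if y%100==0 else (200,200,0),1)
    cv2.imwrite(f'pics/{n}r.png',im)
E
```

```text
[537. 334.  10.]
[515. 105.  10.]
[479. -93.  10.]
[ 466. -300.   10.]
```

View pics/topr.png

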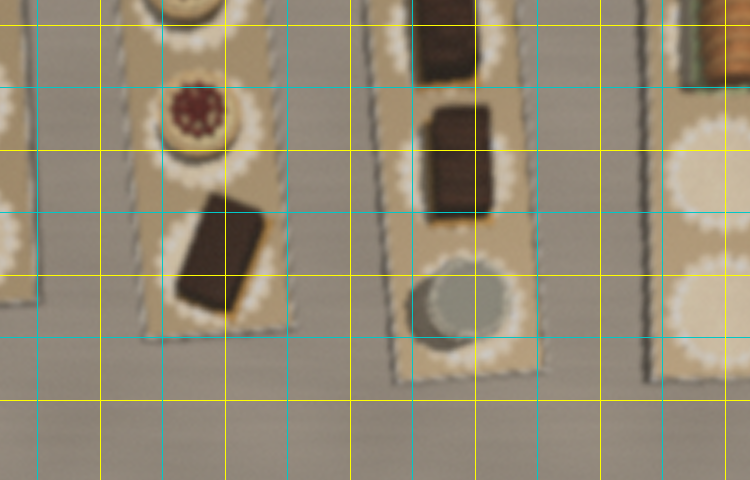

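View pics/sider.png

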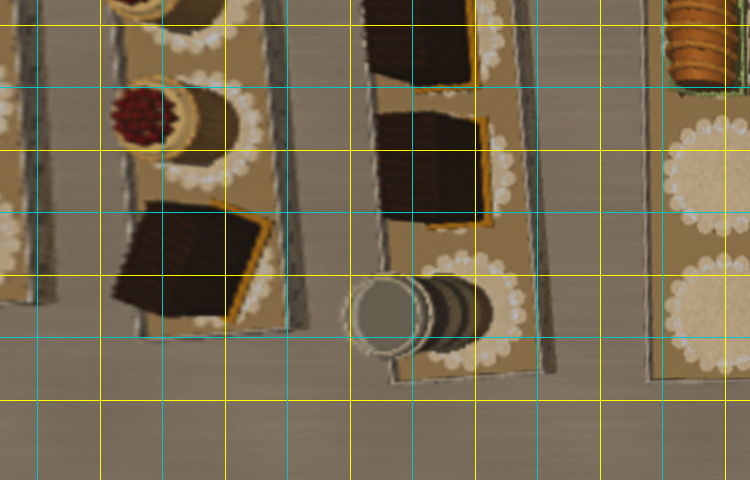

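```bash
python3 - <<'E'
from h import *
x1,y1,s=840,430,2
for n in('top','side'):
    im=rect(cv2.imread(f'pics/{n}0.png'),n,10,x1,y1,s,1600,960)
    hsv=cv2.cvtColor(im,cv2.COLOR_BGR2HSV)
    m=((hsv[...,0]>8)&(hsv[...,0]<25)&(hsv[...,1]>75)&(hsv[...,2]>60)).astype(np.uint8)*255
    m=cv2.morphologyEx(m,cv2.MORPH_OPEN,np.ones((5,5)))
    m2=cv2.morphologyEx(m,cv2.MORPH_CLOSE,np.ones((41,41)))
    k,l,st,ce=cv2.connectedComponentsWithStats(m2)
    o=im.copy()
    for i in range(1,k):
        if st[i,4]<30000: continue
        p=np.argwhere((l==i)&(m>0))[:,::-1].astype(np.float32)
        r=cv2.minAreaRect(p);b=cv2.boxPoints(r);cv2.polylines(o,[b.astype(int)],True,(0,0,255),2)
        w=np.c_[x1-b[:,1]/s,y1-b[:,0]/s]
        L=r[1];e=w[np.argsort(w[:,0])];near=e[:2].mean(0);far=e[2:].mean(0);u=(far-near)/np.linalg.norm(far-near)
        c=w.mean(0);print(n,'centre',c.round(1),'size',np.round(np.array(L)/s,1),'yaw',round(float(np.arctan2(u[1],u[0])),3),'near place',(c-110*u).round(1))
    cv2.imwrite(f'pics/{n}seg.png',cv2.resize(np.vstack([o]),(800,480),interpolation=cv2.INTER_AREA))
E
```

```text
top centre [640.3 318.7] size [319.7 112.2] yaw 0.053 near place [530.5 312.9]
top centre [618.2 118.1] size [321.  112.7] yaw 0.083 near place [508.6 109. ]
top centre [ 588.7 -299.1] size [333.2 111.5] yaw 0.016 near place [ 478.8 -300.8]
top centre [586.3 -84.4] size [325.  111.8] yaw 0.079 near place [476.6 -93. ]
side centre [638.7 323.8] size [327.8 165.2] yaw 0.045 near place [528.8 318.9]
side centre [614.7 117.8] size [329.7 146.4] yaw 0.095 near place [505.2 107.4]
side centre [ 584.5 -301. ] size [335.  125.1] yaw 0.015 near place [ 474.5 -302.7]
side centre [581.3 -88.8] size [328.4 128.1] yaw 0.079 near place [471.6 -97.5]
```

View pics/topseg.png

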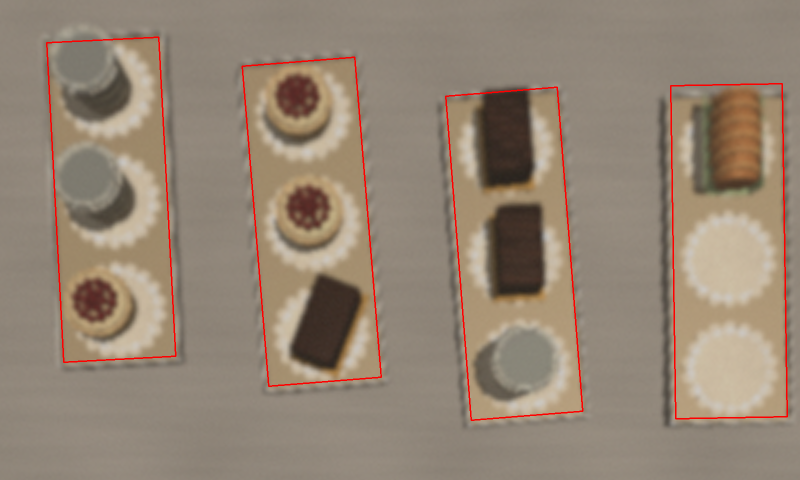

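```bash
cat >> h.py <<'E'
def cloud(n,d):
    c=camera_info(n);v,u=np.mgrid[:400,:640];P=np.stack([u,v,np.ones_like(u)],-1)@np.linalg.inv(c['mtx']).T*d[...,None]
    return (P-c['t'])@c['R'], d>0
def tops(n,d,near,zlo,zhi,r=60):
    W,ok=cloud(n,d);m=ok&(np.hypot(W[...,0]-near[0],W[...,1]-near[1])<r)&(W[...,2]>zlo)&(W[...,2]<zhi)
    return W[m]
def go(x,y,z,yaw):
    s=state();p=s['eef_pos'];a=s['tcp_rot'][2];D=np.array([x,y])-p[:2]
    print('dx %.4f dy %.4f dz %.4f twist %.2f'%(*(np.array([D@[np.cos(a),np.sin(a)],D@[np.sin(a),-np.cos(a)],p[2]-z])/1000),-np.degrees((yaw-a+np.pi)%(2*np.pi)-np.pi)), '| t %.1f yaw %.3f'%(s['t'],a), np.round(p,1))
E
python3 - <<'E'
from h import *
for n in('top','side'):
    d=np.load(n+'0.npy')
    for nm,near,lo,hi in(('tart',(530,313),38,75),('bar',(508,109),50,75),('cup',(474,-94),70,95)):
        P=tops(n,d,near,lo,hi);
        if len(P)<5: print(n,nm,len(P));continue
        r=cv2.minAreaRect(P[:,:2].astype(np.float32));b=cv2.boxPoints(r);print(n,nm,len(P),'mean',P.mean(0).round(1),'rect',np.round(r[0],1),np.round(r[1],1),round(r[2],1))
print(back('top',(175,222),55),back('side',(308.5,109),57))
b=[back('top',pix('top',(720-v/1.25,280-u/1.25,10)),58)[:2] for u,v in((212,192),(265,211),(234,313),(177,295))];print(np.round(b,1).tolist(),np.mean(b,0))
print(back('top',pix('top',(720-298/1.25,280-468/1.25,10)),80),back('side',pix('side',(720-314/1.25,280-388/1.25,10)),80))
go(474,-94,150,np.pi+.079)
E
```

```text
top tart 568 mean [529.7 318.8  50.2] rect [531.  320.4] [65.5 63.2] 43.5
top bar 610 mean [511.2 100.5  58.4] rect [512.6 100.5] [43.8 80.3] 69.2
top cup 597 mean [470.1 -88.1  80.3] rect [471.1 -88.8] [63.2 61.8] 84.7
side tart 382 mean [530.4 310.   48.7] rect [530.7 315.2] [57.4 64.8] 88.9
side bar 640 mean [511.7  95.6  56.9] rect [511.8  98.6] [46.8 79.4] 68.2
side cup 875 mean [470.1 -92.8  79. ] rect [470.7 -90.5] [63.4 62.2] 81.2
[527.18616069 317.69539046  55.        ] [530.22380983 311.25666305  57.        ]
[[554.4, 104.6], [540.0, 64.3], [462.5, 87.9], [476.2, 131.2]] [508.29302801  96.98260482]
[470.40887321 -87.76757216  80.        ] [470.71054342 -93.65096604  80.        ]
dx -0.4795 dy -0.5645 dz 0.0641 twist -22.90 | t 0.1 yaw 2.821 [197.  592.9 214.1]
```

>>> {"op": "carry_out", "data": {
  "moves": [
    {"dx": -0.04, "dy": -0.022, "twist": -4.6},
    {"dx": -0.08, "dy": -0.044, "twist": -9.2},
    {"dx": -0.12, "dy": -0.066, "twist": -13.8},
    {"dx": -0.16, "dy": -0.088, "twist": -18.4},
    {"dx": -0.2, "dy": -0.11, "twist": -22.9}
  ],
  "grip": 0.09
}}

```text
schema error: expected keys dx, dy, dz, twist
```

```bash
python3 -c "
from h import *
go(470.5,-90,160,np.pi+.079)"
```

```text
dx -0.4749 dy -0.5619 dz 0.0541 twist -22.90 | t 0.1 yaw 2.821 [197.  592.9 214.1]
```

>>> {"op": "carry_out", "data": {
  "moves": [
    {"dx": -0.04, "dy": -0.022, "dz": 0, "twist": -4.6},
    {"dx": -0.08, "dy": -0.044, "dz": 0, "twist": -9.2},
    {"dx": -0.12, "dy": -0.066, "dz": 0, "twist": -13.8},
    {"dx": -0.16, "dy": -0.088, "dz": 0, "twist": -18.4},
    {"dx": -0.2, "dy": -0.11, "dz": 0, "twist": -22.9}
  ],
  "grip": 0.09
}}

```text
t: 0.6
eef_pos: [353.0, 424.2, 214.5]
tcp_rot: [-3.141, -0.0, -3.059]
ft_force: [0.3, 0.1, -0.2]
opening: 0.946
```

```bash
python3 -c "
from h import *
go(470.5,-90,160,np.pi+.079)"
```

```text
dx -0.0747 dy -0.5221 dz 0.0545 twist 0.20 | t 0.6 yaw -3.059 [353.  424.2 214.5]
```

>>> {"op": "carry_out", "data": {
  "moves": [
    {"dx": -0.015, "dy": -0.045, "dz": 0, "twist": 0},
    {"dx": -0.03, "dy": -0.09, "dz": 0, "twist": 0},
    {"dx": -0.045, "dy": -0.135, "dz": 0, "twist": 0},
    {"dx": -0.06, "dy": -0.18, "dz": 0, "twist": 0},
    {"dx": -0.07, "dy": -0.22, "dz": 0, "twist": 0}
  ]
}}

```text
t: 1.1
eef_pos: [439.9, 209.8, 214.5]
tcp_rot: [-3.142, 0.0, -3.063]
ft_force: [-0.1, 0.7, -0.6]
opening: 0.947
```

>>> {"op": "carry_out", "data": {
  "moves": [
    {"dx": 0, "dy": -0.045, "dz": 0, "twist": 0},
    {"dx": 0, "dy": -0.09, "dz": 0, "twist": 0},
    {"dx": 0, "dy": -0.135, "dz": 0, "twist": 0},
    {"dx": 0, "dy": -0.18, "dz": 0, "twist": 0},
    {"dx": 0, "dy": -0.22, "dz": 0, "twist": 0}
  ]
}}

```text
t: 1.6
eef_pos: [456.4, -9.4, 214.6]
tcp_rot: [3.142, -0.0, -3.063]
ft_force: [1.2, 0.7, -0.1]
opening: 0.947
```

```bash
python3 -c "
from h import *
go(470.5,-90,120,np.pi+.079)"
```

```text
dx -0.0078 dy -0.0814 dz 0.0946 twist -0.03 | t 1.6 yaw -3.063 [456.4  -9.4 214.6]
```

>>> {"op": "carry_out", "data": {
  "moves": [
    {"dx": -0.004, "dy": -0.04, "dz": 0, "twist": 0},
    {"dx": -0.008, "dy": -0.081, "dz": 0, "twist": 0},
    {"dx": -0.008, "dy": -0.081, "dz": 0.04, "twist": 0},
    {"dx": -0.008, "dy": -0.081, "dz": 0.08, "twist": 0},
    {"dx": -0.008, "dy": -0.081, "dz": 0.105, "twist": 0}
  ]
}}

```text
t: 2.1
eef_pos: [470.0, -87.7, 107.3]
tcp_rot: [3.141, -0.002, -3.064]
ft_force: [0.3, 0.2, 0.8]
opening: 0.947
```

>>> {"op": "carry_out", "data": {
  "moves": [
    {"dx": 0, "dy": 0, "dz": 0, "twist": 0},
    {"dx": 0, "dy": 0, "dz": 0, "twist": 0}
  ]
}}

```text
t: 2.3
eef_pos: [471.1, -87.6, 110.0]
tcp_rot: [3.141, -0.001, -3.063]
ft_force: [0.2, -0.3, -0.5]
opening: 0.948
```

```bash
python3 - <<'E'
from h import *
go(470.5,-90,29,np.pi+.079)
a,d=read_camera('top');b,_=read_camera('side')
cv2.imwrite('pics/c1.png',np.hstack([cv2.resize(x,None,fx=2.6,fy=2.6,interpolation=cv2.INTER_CUBIC) for x in(a[150:310,270:420],b[150:310,220:370])])[:,:,::-1])
E
```

```text
dx 0.0008 dy -0.0024 dz 0.0810 twist -0.01 | t 2.3 yaw -3.063 [471.1 -87.6 110. ]
```

View pics/c1.png

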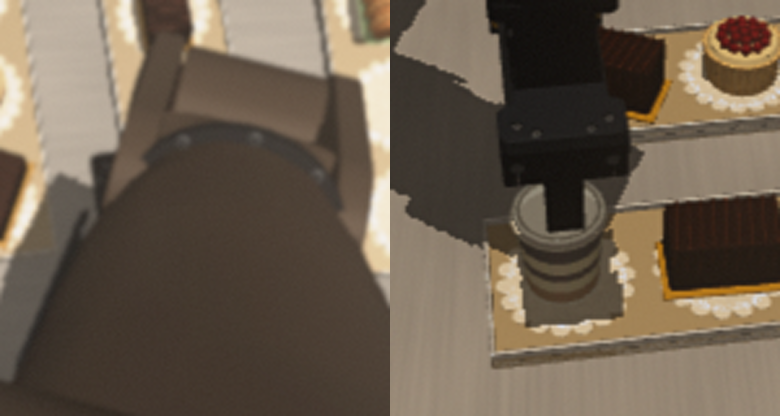

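The gripper hangs over the cup (finger at col 565, lid centre at col 558 in the right crop). The alignment is good, so I'm descending and gripping.

>>> {"op": "carry_out", "data": {
  "moves": [
    {"dx": 0, "dy": -0.0024, "dz": 0.02, "twist": 0},
    {"dx": 0, "dy": -0.0024, "dz": 0.045, "twist": 0},
    {"dx": 0, "dy": -0.0024, "dz": 0.065, "twist": 0},
    {"dx": 0, "dy": -0.0024, "dz": 0.081, "twist": 0},
    {"dx": 0, "dy": -0.0024, "dz": 0.081, "twist": 0}
  ]
}}

```text
t: 2.9
eef_pos: [471.2, -89.8, 28.4]
tcp_rot: [3.141, -0.0, -3.063]
ft_force: [-0.0, -0.8, -0.7]
opening: 0.95
```

>>> {"op": "carry_out", "data": {
  "moves": [
    {"dx": 0, "dy": 0, "dz": 0, "twist": 0},
    {"dx": 0, "dy": 0, "dz": 0, "twist": 0},
    {"dx": 0, "dy": 0, "dz": 0, "twist": 0},
    {"dx": 0, "dy": 0, "dz": 0, "twist": 0},
    {"dx": 0, "dy": 0, "dz": 0, "twist": 0}
  ],
  "grip": 0.045
}}

```text
t: 3.4
eef_pos: [471.5, -90.0, 29.2]
tcp_rot: [-3.141, 0.001, -3.063]
ft_force: [-0.6, 1.5, 8.0]
opening: 0.653
```

>>> {"op": "carry_out", "data": {
  "moves": [
    {"dx": 0, "dy": 0, "dz": 0, "twist": 0},
    {"dx": 0, "dy": 0, "dz": -0.005, "twist": 0},
    {"dx": 0, "dy": 0, "dz": -0.015, "twist": 0},
    {"dx": 0, "dy": 0, "dz": -0.03, "twist": 0},
    {"dx": 0, "dy": 0, "dz": -0.03, "twist": 0}
  ]
}}

```text
t: 3.9
eef_pos: [471.9, -90.2, 60.3]
tcp_rot: [-3.141, 0.003, -3.063]
ft_force: [-0.4, 0.7, -2.1]
opening: 0.655
```

```bash
python3 - <<'E'
from h import *
go(471,-301,100,np.pi+.016)
b,_=read_camera('side')
cv2.imwrite('pics/c2.png',cv2.resize(b[150:310,220:370],None,fx=2.6,fy=2.6,interpolation=cv2.INTER_CUBIC)[:,:,::-1])
E
```

```text
dx 0.0175 dy -0.2101 dz -0.0397 twist 3.60 | t 3.9 yaw -3.063 [471.9 -90.2  60.3]
```

View pics/c2.png

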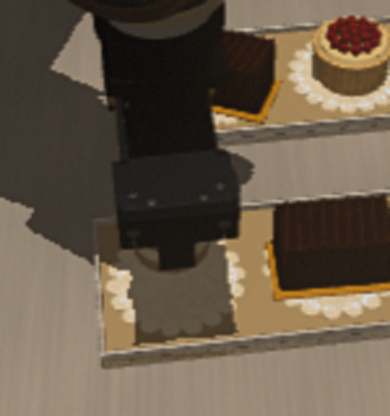

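>>> {"op": "carry_out", "data": {
  "moves": [
    {"dx": 0, "dy": -0.01, "dz": -0.02, "twist": 0},
    {"dx": 0.003, "dy": -0.035, "dz": -0.04, "twist": 0.8},
    {"dx": 0.006, "dy": -0.07, "dz": -0.04, "twist": 1.6},
    {"dx": 0.009, "dy": -0.11, "dz": -0.04, "twist": 2.6},
    {"dx": 0.0125, "dy": -0.15, "dz": -0.04, "twist": 3.6}
  ]
}}

```text
t: 4.45
eef_pos: [470.3, -241.7, 98.3]
tcp_rot: [3.141, -0.0, -3.126]
ft_force: [0.4, -0.6, -1.3]
opening: 0.65
```

>>> {"op": "carry_out", "data": {
  "moves": [
    {"dx": 0.002, "dy": -0.03, "dz": 0, "twist": 0},
    {"dx": 0.003, "dy": -0.05, "dz": 0, "twist": 0},
    {"dx": 0.004, "dy": -0.06, "dz": 0, "twist": 0},
    {"dx": 0.004, "dy": -0.06, "dz": 0, "twist": 0},
    {"dx": 0.004, "dy": -0.06, "dz": 0, "twist": 0}
  ]
}}

```text
t: 4.95
eef_pos: [467.4, -299.4, 98.4]
tcp_rot: [3.141, -0.001, -3.125]
ft_force: [-0.3, 0.9, -0.5]
opening: 0.655
```

```bash
python3 - <<'E'
from h import *
go(471,-301,29,np.pi+.016)
b,_=read_camera('side')
cv2.imwrite('pics/c3.png',cv2.resize(b[240:400,220:400],None,fx=2.6,fy=2.6,interpolation=cv2.INTER_CUBIC)[:,:,::-1])
E
```

```text
dx -0.0036 dy -0.0017 dz 0.0694 twist 0.03 | t 5.0 yaw -3.125 [ 467.4 -299.4   98.4]
```

View pics/c3.png

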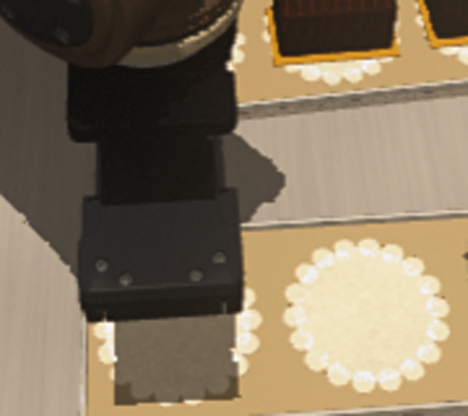

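>>> {"op": "carry_out", "data": {
  "moves": [
    {"dx": -0.0036, "dy": -0.0017, "dz": 0.025, "twist": 0},
    {"dx": -0.0036, "dy": -0.0017, "dz": 0.05, "twist": 0},
    {"dx": -0.0036, "dy": -0.0017, "dz": 0.06, "twist": 0},
    {"dx": -0.0036, "dy": -0.0017, "dz": 0.065, "twist": 0},
    {"dx": -0.0036, "dy": -0.0017, "dz": 0.066, "twist": 0}
  ]
}}

```text
t: 5.5
eef_pos: [471.3, -301.7, 32.7]
tcp_rot: [3.141, -0.0, -3.125]
ft_force: [-1.3, 0.4, -0.2]
opening: 0.653
```

>>> {"op": "carry_out", "data": {
  "moves": [
    {"dx": 0, "dy": 0, "dz": 0.001, "twist": 0},
    {"dx": 0, "dy": 0, "dz": 0.002, "twist": 0},
    {"dx": 0, "dy": 0, "dz": 0.003, "twist": 0},
    {"dx": 0, "dy": 0, "dz": 0.003, "twist": 0}
  ]
}}

```text
t: 5.9
eef_pos: [471.2, -302.2, 29.9]
tcp_rot: [-3.141, 0.0, -3.126]
ft_force: [-0.3, -0.3, -1.0]
opening: 0.655
```

>>> {"op": "carry_out", "data": {
  "moves": [
    {"dx": 0, "dy": 0, "dz": 0.001, "twist": 0},
    {"dx": 0, "dy": 0, "dz": 0.001, "twist": 0},
    {"dx": 0, "dy": 0, "dz": 0.001, "twist": 0}
  ]
}}

```text
t: 6.2
eef_pos: [471.3, -302.2, 29.2]
tcp_rot: [-3.141, 0.001, -3.126]
ft_force: [-0.7, 1.1, 5.9]
opening: 0.656
```

>>> {"op": "carry_out", "data": {
  "moves": [
    {"dx": 0, "dy": 0, "dz": 0.001, "twist": 0},
    {"dx": 0, "dy": 0, "dz": 0.001, "twist": 0},
    {"dx": 0, "dy": 0, "dz": 0.001, "twist": 0}
  ]
}}

```text
t: 6.5
eef_pos: [471.5, -302.2, 29.1]
tcp_rot: [-3.141, 0.001, -3.125]
ft_force: [-3.5, 4.1, 18.8]
opening: 0.653
```

>>> {"op": "carry_out", "data": {
  "moves": [
    {"dx": 0, "dy": 0, "dz": -0.001, "twist": 0},
    {"dx": 0, "dy": 0, "dz": -0.001, "twist": 0}
  ]
}}

```text
t: 6.7
eef_pos: [471.4, -302.3, 29.2]
tcp_rot: [-3.141, 0.001, -3.126]
ft_force: [-1.0, 1.8, 8.8]
opening: 0.65
```

>>> {"op": "carry_out", "data": {
  "moves": [
    {"dx": 0, "dy": 0, "dz": 0, "twist": 0},
    {"dx": 0, "dy": 0, "dz": 0, "twist": 0},
    {"dx": 0, "dy": 0, "dz": 0, "twist": 0},
    {"dx": 0, "dy": 0, "dz": 0, "twist": 0},
    {"dx": 0, "dy": 0, "dz": 0, "twist": 0}
  ],
  "grip": 0.09
}}

```text
t: 7.2
eef_pos: [471.1, -302.1, 28.5]
tcp_rot: [3.141, -0.0, -3.126]
ft_force: [0.2, -1.3, 0.7]
opening: 0.938
```

>>> {"op": "carry_out", "data": {
  "moves": [
    {"dx": 0, "dy": 0, "dz": -0.01, "twist": 0},
    {"dx": 0, "dy": 0, "dz": -0.03, "twist": 0},
    {"dx": 0, "dy": 0, "dz": -0.06, "twist": 0},
    {"dx": 0, "dy": 0, "dz": -0.1, "twist": 0},
    {"dx": 0, "dy": 0, "dz": -0.13, "twist": 0}
  ]
}}

```text
t: 7.7
eef_pos: [471.2, -302.3, 161.4]
tcp_rot: [-3.141, 0.001, -3.126]
ft_force: [0.7, -1.3, -0.1]
opening: 0.945
```

```bash
python3 - <<'E'
from h import *
go(512,99,160,np.pi-.365)
E
```

```text
dx -0.0472 dy 0.4006 dz 0.0014 twist 21.83 | t 7.7 yaw -3.126 [ 471.2 -302.3  161.4]
```

>>> {"op": "carry_out", "data": {
  "moves": [
    {"dx": -0.005, "dy": 0.045, "dz": 0, "twist": 3},
    {"dx": -0.01, "dy": 0.09, "dz": 0, "twist": 6},
    {"dx": -0.015, "dy": 0.135, "dz": 0, "twist": 9},
    {"dx": -0.02, "dy": 0.18, "dz": 0, "twist": 12},
    {"dx": -0.025, "dy": 0.22, "dz": 0, "twist": 15}
  ],
  "grip": 0.08
}}

```text
t: 8.2
eef_pos: [492.4, -79.8, 159.5]
tcp_rot: [3.141, 0.001, 2.894]
ft_force: [0.7, 0.1, 0.4]
opening: 0.843
```

```bash
python3 - <<'E'
from h import *
go(512,99,160,np.pi-.365)
d=read_camera('top')[1];P=tops('top',d,(471,-301),70,95);print(len(P),cv2.minAreaRect(P[:,:2].astype(np.float32)) if len(P) else 0)
d=read_camera('side')[1];P=tops('side',d,(471,-301),70,95);print(len(P),cv2.minAreaRect(P[:,:2].astype(np.float32)) if len(P) else 0)
E
```

```text
dx 0.0249 dy 0.1782 dz -0.0005 twist 6.72 | t 8.2 yaw 2.894 [492.4 -79.8 159.5]
591 ((471.8496398925781, -299.34912109375), (62.143463134765625, 62.0543327331543), 87.50772094726562)
1537 ((469.5799255371094, -302.1866455078125), (62.741912841796875, 63.129127502441406), 51.01539611816406)
```

>>> {"op": "carry_out", "data": {
  "moves": [
    {"dx": 0.006, "dy": 0.045, "dz": 0, "twist": 2},
    {"dx": 0.012, "dy": 0.09, "dz": 0, "twist": 4},
    {"dx": 0.019, "dy": 0.135, "dz": 0, "twist": 6.72},
    {"dx": 0.0249, "dy": 0.1782, "dz": 0, "twist": 6.72},
    {"dx": 0.0249, "dy": 0.1782, "dz": 0.02, "twist": 6.72}
  ]
}}

```text
t: 8.8
eef_pos: [513.3, 100.7, 140.7]
tcp_rot: [3.139, 0.005, 2.783]
ft_force: [-0.4, -0.4, -0.3]
opening: 0.838
```

>>> {"op": "carry_out", "data": {
  "moves": [
    {"dx": 0, "dy": 0, "dz": 0.03, "twist": 0},
    {"dx": 0, "dy": 0, "dz": 0.045, "twist": 0},
    {"dx": 0, "dy": 0, "dz": 0.045, "twist": 0}
  ]
}}

```text
t: 9.1
eef_pos: [511.2, 96.7, 92.5]
tcp_rot: [-3.14, -0.003, 2.779]
ft_force: [-0.4, 0.3, 0.3]
opening: 0.838
```

```bash
python3 - <<'E'
from h import *
go(512,99,20,np.pi-.365)
b,_=read_camera('side')
cv2.imwrite('pics/c4.png',cv2.resize(b[100:240,230:400],None,fx=3,fy=3,interpolation=cv2.INTER_CUBIC)[:,:,::-1])
E
```

```text
dx 0.0000 dy 0.0025 dz 0.0725 twist 0.13 | t 9.1 yaw 2.779 [511.2  96.7  92.5]
```

View pics/c4.png

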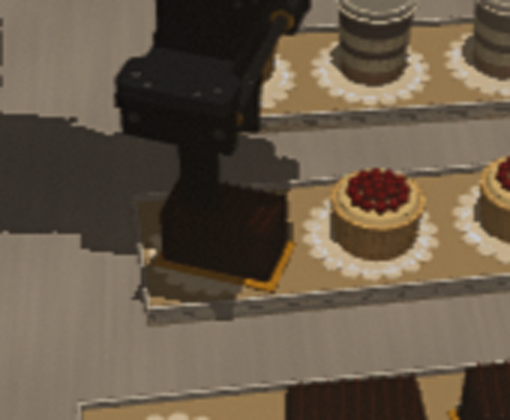

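>>> {"op": "carry_out", "data": {
  "moves": [
    {"dx": 0, "dy": 0.0025, "dz": 0.02, "twist": 0},
    {"dx": 0, "dy": 0.0025, "dz": 0.04, "twist": 0},
    {"dx": 0, "dy": 0.0025, "dz": 0.06, "twist": 0},
    {"dx": 0, "dy": 0.0025, "dz": 0.072, "twist": 0},
    {"dx": 0, "dy": 0.0025, "dz": 0.072, "twist": 0}
  ]
}}

```text
t: 9.65
eef_pos: [512.7, 99.2, 21.4]
tcp_rot: [-3.141, -0.001, 2.778]
ft_force: [-0.9, 0.2, -0.0]
opening: 0.838
```

>>> {"op": "carry_out", "data": {
  "moves": [
    {"dx": 0, "dy": 0, "dz": 0, "twist": 0},
    {"dx": 0, "dy": 0, "dz": 0, "twist": 0},
    {"dx": 0, "dy": 0, "dz": 0, "twist": 0},
    {"dx": 0, "dy": 0, "dz": 0, "twist": 0},
    {"dx": 0, "dy": 0, "dz": 0, "twist": 0}
  ],
  "grip": 0.03
}}

```text
t: 10.15
eef_pos: [512.8, 99.5, 21.9]
tcp_rot: [3.141, 0.0, 2.779]
ft_force: [-0.2, -0.8, 0.3]
opening: 0.476
```

>>> {"op": "carry_out", "data": {
  "moves": [
    {"dx": 0, "dy": 0, "dz": 0, "twist": 0},
    {"dx": 0, "dy": 0, "dz": 0, "twist": 0},
    {"dx": 0, "dy": 0, "dz": -0.005, "twist": 0},
    {"dx": 0, "dy": 0, "dz": -0.02, "twist": 0},
    {"dx": 0, "dy": 0, "dz": -0.04, "twist": 0}
  ]
}}

```text
t: 10.65
eef_pos: [512.1, 99.4, 61.5]
tcp_rot: [-3.141, -0.002, 2.779]
ft_force: [0.8, -0.7, -1.8]
opening: 0.459
```

```bash
python3 - <<'E'
from h import *
go(474,-94,85,np.pi+.079)
b,_=read_camera('side')
cv2.imwrite('pics/c5.png',cv2.resize(b[100:240,230:400],None,fx=3,fy=3,interpolation=cv2.INTER_CUBIC)[:,:,::-1])
E
```

```text
dx -0.0331 dy -0.1943 dz -0.0235 twist -25.33 | t 10.7 yaw 2.779 [512.1  99.4  61.5]
```

View pics/c5.png

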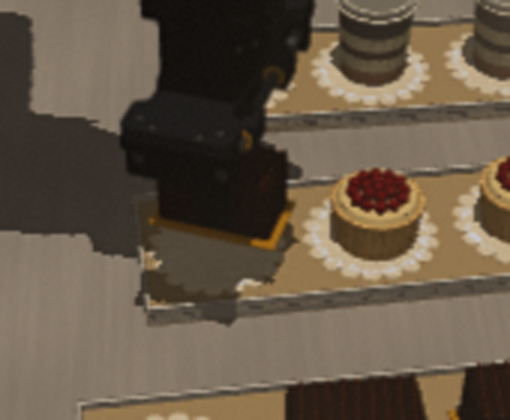

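>>> {"op": "carry_out", "data": {
  "moves": [
    {"dx": -0.003, "dy": -0.015, "dz": -0.012, "twist": -3},
    {"dx": -0.008, "dy": -0.045, "dz": -0.024, "twist": -8},
    {"dx": -0.015, "dy": -0.085, "dz": -0.024, "twist": -14},
    {"dx": -0.022, "dy": -0.125, "dz": -0.024, "twist": -20},
    {"dx": -0.028, "dy": -0.16, "dz": -0.024, "twist": -24}
  ]
}}

```text
t: 11.2
eef_pos: [481.5, -61.6, 85.5]
tcp_rot: [3.142, 0.0, -3.082]
ft_force: [0.0, 1.0, -2.2]
opening: 0.46
```

```bash
python3 - <<'E'
from h import *
go(474,-94,85,np.pi+.079)
E
```

```text
dx 0.0094 dy -0.0319 dz 0.0005 twist -1.09 | t 11.2 yaw -3.082 [481.5 -61.6  85.5]
```

>>> {"op": "carry_out", "data": {
  "moves": [
    {"dx": 0.005, "dy": -0.015, "dz": 0, "twist": -1},
    {"dx": 0.0094, "dy": -0.0319, "dz": 0, "twist": -1},
    {"dx": 0.0094, "dy": -0.0319, "dz": 0, "twist": -1},
    {"dx": 0.0094, "dy": -0.0319, "dz": 0, "twist": -1}
  ]
}}

```text
t: 11.6
eef_pos: [474.3, -92.4, 85.4]
tcp_rot: [3.141, -0.0, -3.069]
ft_force: [0.1, -0.2, -1.8]
opening: 0.461
```

```bash
python3 - <<'E'
from h import *
go(474,-94,23,np.pi+.079)
# bar position check: top surface from side depth
b,d=read_camera('side')
cv2.imwrite('pics/c6.png',cv2.resize(b[160:310,230:400],None,fx=3,fy=3,interpolation=cv2.INTER_CUBIC)[:,:,::-1])
E
```

```text
dx 0.0004 dy -0.0016 dz 0.0624 twist -0.38 | t 11.6 yaw -3.069 [474.3 -92.4  85.4]
```

View pics/c6.png

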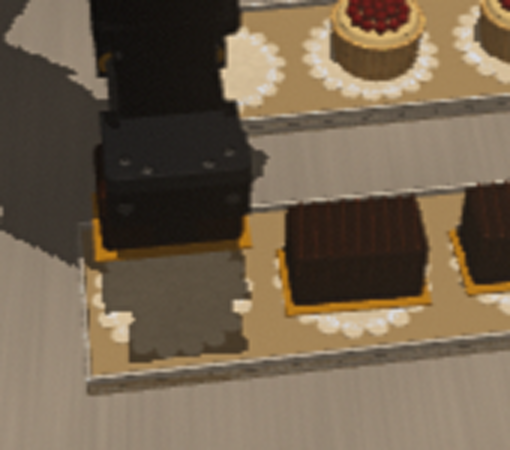

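>>> {"op": "carry_out", "data": {
  "moves": [
    {"dx": 0.0004, "dy": -0.0016, "dz": 0.02, "twist": -0.4},
    {"dx": 0.0004, "dy": -0.0016, "dz": 0.04, "twist": -0.4},
    {"dx": 0.0004, "dy": -0.0016, "dz": 0.054, "twist": -0.4},
    {"dx": 0.0004, "dy": -0.0016, "dz": 0.059, "twist": -0.4},
    {"dx": 0.0004, "dy": -0.0016, "dz": 0.061, "twist": -0.4}
  ]
}}

```text
t: 12.15
eef_pos: [474.2, -93.4, 24.3]
tcp_rot: [3.141, -0.001, -3.06]
ft_force: [-0.3, -0.1, -1.3]
opening: 0.463
```

>>> {"op": "carry_out", "data": {
  "moves": [
    {"dx": 0, "dy": 0, "dz": 0.001, "twist": 0},
    {"dx": 0, "dy": 0, "dz": 0.002, "twist": 0},
    {"dx": 0, "dy": 0, "dz": 0.002, "twist": 0}
  ]
}}

```text
t: 12.45
eef_pos: [474.4, -94.0, 23.0]
tcp_rot: [-3.141, 0.001, -3.061]
ft_force: [-0.0, -0.7, -1.5]
opening: 0.46
```

```bash
python3 - <<'E'
from h import *
print(pix('side',(474+2,-94-26,73)))
E
```

```text
[288.56551514 246.00301184]
```

Bar position matches the prediction within about 2 px, so I'm settling it down.

>>> {"op": "carry_out", "data": {
  "moves": [
    {"dx": 0, "dy": 0, "dz": 0.001, "twist": 0},
    {"dx": 0, "dy": 0, "dz": 0.001, "twist": 0},
    {"dx": 0, "dy": 0, "dz": 0.001, "twist": 0}
  ]
}}

```text
t: 12.75
eef_pos: [474.4, -94.1, 21.9]
tcp_rot: [-3.141, 0.001, -3.061]
ft_force: [0.2, -0.1, 3.2]
opening: 0.463
```

>>> {"op": "carry_out", "data": {
  "moves": [
    {"dx": 0, "dy": 0, "dz": 0.001, "twist": 0},
    {"dx": 0, "dy": 0, "dz": 0.001, "twist": 0},
    {"dx": 0, "dy": 0, "dz": 0.001, "twist": 0}
  ]
}}

```text
t: 13.05
eef_pos: [474.4, -94.1, 21.9]
tcp_rot: [-3.141, 0.001, -3.061]
ft_force: [-3.4, 0.4, 21.6]
opening: 0.461
```

>>> {"op": "carry_out", "data": {
  "moves": [
    {"dx": 0, "dy": 0, "dz": -0.001, "twist": 0},
    {"dx": 0, "dy": 0, "dz": -0.001, "twist": 0}
  ]
}}

```text
t: 13.25
eef_pos: [474.2, -94.1, 21.9]
tcp_rot: [-3.142, 0.0, -3.061]
ft_force: [-1.0, 1.1, 7.8]
opening: 0.457
```

>>> {"op": "carry_out", "data": {
  "moves": [
    {"dx": 0, "dy": 0, "dz": 0, "twist": 0},
    {"dx": 0, "dy": 0, "dz": 0, "twist": 0},
    {"dx": 0, "dy": 0, "dz": 0, "twist": 0},
    {"dx": 0, "dy": 0, "dz": 0, "twist": 0},
    {"dx": 0, "dy": 0, "dz": 0, "twist": 0}
  ],
  "grip": 0.08
}}

```text
t: 13.75
eef_pos: [474.1, -94.0, 21.5]
tcp_rot: [3.141, -0.0, -3.061]
ft_force: [0.2, -0.2, -0.5]
opening: 0.809
```

>>> {"op": "carry_out", "data": {
  "moves": [
    {"dx": 0, "dy": 0, "dz": -0.01, "twist": 0},
    {"dx": 0, "dy": 0, "dz": -0.03, "twist": 0},
    {"dx": 0, "dy": 0, "dz": -0.06, "twist": 0},
    {"dx": 0, "dy": 0, "dz": -0.1, "twist": 0},
    {"dx": 0, "dy": 0, "dz": -0.13, "twist": 0}
  ]
}}

```text
t: 14.25
eef_pos: [474.2, -94.0, 154.3]
tcp_rot: [-3.141, 0.001, -3.061]
ft_force: [0.5, -0.1, -0.4]
opening: 0.842
```

```bash
python3 - <<'E'
from h import *
go(530.5,317,150,np.pi+.05)
E
```

```text
dx -0.0891 dy 0.4052 dz 0.0043 twist 1.74 | t 14.2 yaw -3.061 [474.2 -94.  154.3]
```

>>> {"op": "carry_out", "data": {
  "moves": [
    {"dx": -0.01, "dy": 0.045, "dz": 0, "twist": 0.4},
    {"dx": -0.02, "dy": 0.09, "dz": 0, "twist": 0.8},
    {"dx": -0.03, "dy": 0.135, "dz": 0, "twist": 1.2},
    {"dx": -0.04, "dy": 0.18, "dz": 0, "twist": 1.7},
    {"dx": -0.05, "dy": 0.225, "dz": 0, "twist": 1.7}
  ],
  "grip": 0.09
}}

```text
t: 14.75
eef_pos: [505.8, 136.1, 152.5]
tcp_rot: [3.141, 0.001, -3.091]
ft_force: [0.3, -0.4, 0.4]
opening: 0.947
```

>>> {"op": "carry_out", "data": {
  "moves": [
    {"dx": -0.01, "dy": 0.045, "dz": 0, "twist": 0},
    {"dx": -0.02, "dy": 0.09, "dz": 0, "twist": 0},
    {"dx": -0.03, "dy": 0.135, "dz": 0, "twist": 0},
    {"dx": -0.035, "dy": 0.165, "dz": 0, "twist": 0},
    {"dx": -0.035, "dy": 0.165, "dz": 0, "twist": 0}
  ]
}}

```text
t: 15.25
eef_pos: [532.3, 304.1, 152.1]
tcp_rot: [3.141, 0.001, -3.088]
ft_force: [-0.1, -0.6, -1.0]
opening: 0.95
```

```bash
python3 - <<'E'
from h import *
go(530.5,317,90,np.pi+.05)
for n in('top','side'):
    d=read_camera(n)[1];P=tops(n,d,(474,-94),50,70,50);r=cv2.minAreaRect(P[:,:2].astype(np.float32));print(n,len(P),np.round(r[0],1),np.round(r[1],1),r[2])
E
```

```text
dx 0.0011 dy 0.0130 dz 0.0621 twist 0.23 | t 15.2 yaw -3.088 [532.3 304.1 152.1]
top 619 [474.2 -92.7] [80.  44.5] 4.11612606048584
side 973 [473.2 -94.5] [80.2 46.3] 2.9029598236083984
```

>>> {"op": "carry_out", "data": {
  "moves": [
    {"dx": 0.001, "dy": 0.013, "dz": 0.02, "twist": 0},
    {"dx": 0.001, "dy": 0.013, "dz": 0.045, "twist": 0},
    {"dx": 0.001, "dy": 0.013, "dz": 0.062, "twist": 0},
    {"dx": 0.001, "dy": 0.013, "dz": 0.062, "twist": 0}
  ],
  "grip": 0.086
}}

```text
t: 15.75
eef_pos: [530.0, 312.0, 88.1]
tcp_rot: [-3.14, -0.004, -3.092]
ft_force: [-0.2, 0.2, 0.4]
opening: 0.903
```

```bash
python3 - <<'E'
from h import *
go(530.5,317,21,np.pi+.05)
b,_=read_camera('side')
cv2.imwrite('pics/c7.png',cv2.resize(b[60:180,240:400],None,fx=3,fy=3,interpolation=cv2.INTER_CUBIC)[:,:,::-1])
E
```

```text
dx -0.0007 dy 0.0050 dz 0.0671 twist -0.04 | t 15.8 yaw -3.092 [530.  312.   88.1]
```

View pics/c7.png

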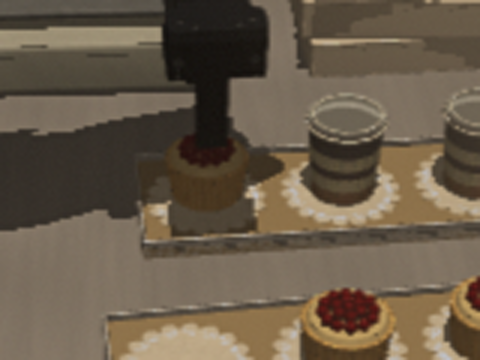

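>>> {"op": "carry_out", "data": {
  "moves": [
    {"dx": 0, "dy": 0, "dz": 0, "twist": 0},
    {"dx": 0, "dy": 0, "dz": 0, "twist": 0},
    {"dx": 0, "dy": 0, "dz": 0, "twist": 0}
  ]
}}

```text
t: 16.1
eef_pos: [531.3, 313.7, 90.6]
tcp_rot: [3.141, 0.001, -3.091]
ft_force: [0.2, 0.7, -0.3]
opening: 0.909
```

>>> {"op": "carry_out", "data": {
  "moves": [
    {"dx": 0.001, "dy": 0.0033, "dz": 0.02, "twist": 0},
    {"dx": 0.001, "dy": 0.0033, "dz": 0.04, "twist": 0},
    {"dx": 0.001, "dy": 0.0033, "dz": 0.06, "twist": 0},
    {"dx": 0.001, "dy": 0.0033, "dz": 0.069, "twist": 0},
    {"dx": 0.001, "dy": 0.0033, "dz": 0.069, "twist": 0}
  ]
}}

```text
t: 16.6
eef_pos: [529.4, 316.8, 20.0]
tcp_rot: [-3.141, -0.001, -3.091]
ft_force: [0.3, -0.1, 0.3]
opening: 0.908
```

>>> {"op": "carry_out", "data": {
  "moves": [
    {"dx": 0, "dy": 0, "dz": 0, "twist": 0},
    {"dx": 0, "dy": 0, "dz": 0, "twist": 0},
    {"dx": 0, "dy": 0, "dz": 0, "twist": 0},
    {"dx": 0, "dy": 0, "dz": 0, "twist": 0},
    {"dx": 0, "dy": 0, "dz": 0, "twist": 0}
  ],
  "grip": 0.045
}}

```text
t: 17.1
eef_pos: [530.1, 317.2, 21.5]
tcp_rot: [3.141, 0.001, -3.091]
ft_force: [-0.7, 1.3, 6.7]
opening: 0.663
```

>>> {"op": "carry_out", "data": {
  "moves": [
    {"dx": 0, "dy": 0, "dz": 0, "twist": 0},
    {"dx": 0, "dy": 0, "dz": 0, "twist": 0},
    {"dx": 0, "dy": 0, "dz": -0.005, "twist": 0},
    {"dx": 0, "dy": 0, "dz": -0.02, "twist": 0},
    {"dx": 0, "dy": 0, "dz": -0.04, "twist": 0}
  ]
}}

```text
t: 17.6
eef_pos: [529.4, 316.7, 61.2]
tcp_rot: [-3.141, -0.001, -3.091]
ft_force: [0.3, -0.1, -1.0]
opening: 0.661
```

```bash
python3 - <<'E'
from h import *
go(507.5,109.5,85,np.pi+.085)
b,_=read_camera('side')
cv2.imwrite('pics/c8.png',cv2.resize(b[60:180,240:400],None,fx=3,fy=3,interpolation=cv2.INTER_CUBIC)[:,:,::-1])
E
```

```text
dx 0.0323 dy -0.2059 dz -0.0238 twist -1.97 | t 17.6 yaw -3.091 [529.4 316.7  61.2]
```

View pics/c8.png

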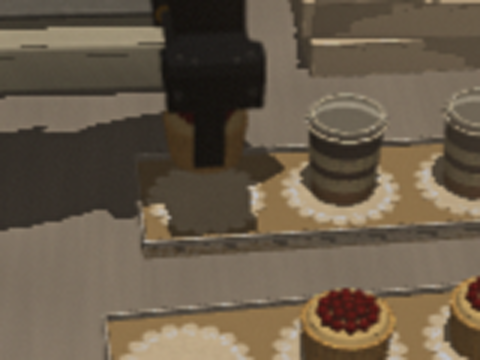

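>>> {"op": "carry_out", "data": {
  "moves": [
    {"dx": 0.002, "dy": -0.015, "dz": -0.012, "twist": -0.5},
    {"dx": 0.008, "dy": -0.05, "dz": -0.024, "twist": -1},
    {"dx": 0.014, "dy": -0.09, "dz": -0.024, "twist": -1.5},
    {"dx": 0.02, "dy": -0.13, "dz": -0.024, "twist": -2},
    {"dx": 0.026, "dy": -0.165, "dz": -0.024, "twist": -2}
  ]
}}

```text
t: 18.15
eef_pos: [511.8, 149.3, 85.4]
tcp_rot: [3.142, 0.001, -3.056]
ft_force: [1.1, -0.2, -0.5]
opening: 0.66
```

>>> {"op": "carry_out", "data": {
  "moves": [
    {"dx": 0.004, "dy": -0.025, "dz": 0, "twist": 0},
    {"dx": 0.006, "dy": -0.041, "dz": 0, "twist": 0},
    {"dx": 0.006, "dy": -0.041, "dz": 0, "twist": 0},
    {"dx": 0.006, "dy": -0.041, "dz": 0, "twist": 0},
    {"dx": 0.006, "dy": -0.041, "dz": 0, "twist": 0}
  ]
}}

```text
t: 18.65
eef_pos: [509.8, 110.2, 84.9]
tcp_rot: [3.141, 0.0, -3.055]
ft_force: [-0.2, -0.1, -0.7]
opening: 0.663
```

```bash
python3 - <<'E'
from h import *
go(507.5,109.5,22.5,np.pi+.085)
E
```

```text
dx 0.0023 dy -0.0005 dz 0.0624 twist 0.06 | t 18.6 yaw -3.055 [509.8 110.2  84.9]
```

>>> {"op": "carry_out", "data": {
  "moves": [
    {"dx": 0.0023, "dy": -0.0005, "dz": 0.02, "twist": 0},
    {"dx": 0.0023, "dy": -0.0005, "dz": 0.04, "twist": 0},
    {"dx": 0.0023, "dy": -0.0005, "dz": 0.054, "twist": 0},
    {"dx": 0.0023, "dy": -0.0005, "dz": 0.059, "twist": 0},
    {"dx": 0.0023, "dy": -0.0005, "dz": 0.061, "twist": 0}
  ]
}}

```text
t: 19.15
eef_pos: [507.3, 109.4, 23.3]
tcp_rot: [3.141, -0.001, -3.055]
ft_force: [0.8, 0.3, -0.6]
opening: 0.665
```

>>> {"op": "carry_out", "data": {
  "moves": [
    {"dx": 0, "dy": 0, "dz": 0.001, "twist": 0},
    {"dx": 0, "dy": 0, "dz": 0.002, "twist": 0},
    {"dx": 0, "dy": 0, "dz": 0.002, "twist": 0}
  ]
}}

```text
t: 19.45
eef_pos: [507.6, 108.9, 22.1]
tcp_rot: [3.142, 0.001, -3.056]
ft_force: [-0.2, 1.3, 0.0]
opening: 0.664
```

>>> {"op": "carry_out", "data": {
  "moves": [
    {"dx": 0, "dy": 0, "dz": 0.001, "twist": 0},
    {"dx": 0, "dy": 0, "dz": 0.001, "twist": 0},
    {"dx": 0, "dy": 0, "dz": 0.001, "twist": 0}
  ]
}}

```text
t: 19.75
eef_pos: [507.6, 108.8, 21.5]
tcp_rot: [3.141, 0.001, -3.056]
ft_force: [-1.3, -0.3, 7.0]
opening: 0.666
```

Touchdown at 7 N; releasing and rising.

>>> {"op": "carry_out", "data": {
  "moves": [
    {"dx": 0, "dy": 0, "dz": 0, "twist": 0},
    {"dx": 0, "dy": 0, "dz": 0, "twist": 0},
    {"dx": 0, "dy": 0, "dz": 0, "twist": 0},
    {"dx": 0, "dy": 0, "dz": 0, "twist": 0},
    {"dx": 0, "dy": 0, "dz": 0, "twist": 0}
  ],
  "grip": 0.086
}}

```text
t: 20.25
eef_pos: [507.4, 108.8, 20.6]
tcp_rot: [3.142, -0.0, -3.056]
ft_force: [-0.3, 0.2, 0.0]
opening: 0.905
```

>>> {"op": "carry_out", "data": {
  "moves": [
    {"dx": 0, "dy": 0, "dz": -0.01, "twist": 0},
    {"dx": 0, "dy": 0, "dz": -0.03, "twist": 0},
    {"dx": 0, "dy": 0, "dz": -0.06, "twist": 0},
    {"dx": 0, "dy": 0, "dz": -0.1, "twist": 0},
    {"dx": 0, "dy": 0, "dz": -0.14, "twist": 0}
  ]
}}

```text
t: 20.75
eef_pos: [507.0, 108.8, 162.6]
tcp_rot: [3.142, -0.0, -3.056]
ft_force: [0.7, -0.2, -1.1]
opening: 0.903
```

```bash
python3 - <<'E'
from h import *
go(471,-301,160,np.pi+.03)
E
```

```text
dx 0.0708 dy -0.4052 dz 0.0026 twist 3.18 | t 20.8 yaw -3.056 [507.  108.8 162.6]
```

>>> {"op": "carry_out", "data": {
  "moves": [
    {"dx": 0.008, "dy": -0.045, "dz": 0, "twist": 0.6},
    {"dx": 0.016, "dy": -0.09, "dz": 0, "twist": 1.2},
    {"dx": 0.024, "dy": -0.135, "dz": 0, "twist": 1.8},
    {"dx": 0.032, "dy": -0.18, "dz": 0, "twist": 2.5},
    {"dx": 0.039, "dy": -0.225, "dz": 0, "twist": 3.2}
  ],
  "grip": 0.09
}}

```text
t: 21.25
eef_pos: [487.2, -120.4, 161.5]
tcp_rot: [-3.141, 0.001, -3.112]
ft_force: [1.0, -0.1, -0.2]
opening: 0.945
```

>>> {"op": "carry_out", "data": {
  "moves": [
    {"dx": 0.006, "dy": -0.045, "dz": 0, "twist": 0},
    {"dx": 0.012, "dy": -0.09, "dz": 0, "twist": 0},
    {"dx": 0.018, "dy": -0.135, "dz": 0, "twist": 0},
    {"dx": 0.022, "dy": -0.178, "dz": 0, "twist": 0},
    {"dx": 0.022, "dy": -0.178, "dz": 0, "twist": 0}
  ]
}}

```text
t: 21.75
eef_pos: [470.5, -301.7, 161.1]
tcp_rot: [-3.14, 0.001, -3.116]
ft_force: [0.2, 0.3, -1.1]
opening: 0.948
```

>>> {"op": "carry_out", "data": {
  "moves": [
    {"dx": 0, "dy": 0, "dz": 0, "twist": 0},
    {"dx": 0, "dy": 0, "dz": 0, "twist": 0},
    {"dx": 0, "dy": 0, "dz": 0, "twist": 0}
  ]
}}

```text
t: 22.05
eef_pos: [471.2, -296.1, 160.9]
tcp_rot: [3.141, 0.0, -3.111]
ft_force: [0.8, 0.1, 0.6]
opening: 0.946
```

```bash
python3 - <<'E'
from h import *
go(471,-301,29,np.pi+.03)
for n in('top','side'):
    d=read_camera(n)[1];P=tops(n,d,(507.5,109.5),38,70,50);r=cv2.minAreaRect(P[:,:2].astype(np.float32));print(n,len(P),np.round(r[0],1),np.round(r[1],1),P[:,2].max())
E
```

```text
dx 0.0004 dy -0.0049 dz 0.1319 twist 0.06 | t 22.1 yaw -3.111 [ 471.2 -296.1  160.9]Traceback (most recent call last):
  File "<stdin>", line 4, in <module>
    return umr_maximum(a, axis, None, out, keepdims, initial, where)
ValueError: zero-size array to reduction operation maximum which has no identity
```

>>> {"op": "carry_out", "data": {
  "moves": [
    {"dx": 0, "dy": -0.005, "dz": 0.02, "twist": 0},
    {"dx": 0, "dy": -0.005, "dz": 0.04, "twist": 0},
    {"dx": 0, "dy": -0.005, "dz": 0.04, "twist": 0},
    {"dx": 0, "dy": -0.005, "dz": 0.04, "twist": 0}
  ]
}}

```text
t: 22.5
eef_pos: [471.4, -301.7, 120.9]
tcp_rot: [3.141, -0.0, -3.111]
ft_force: [0.6, 0.5, 0.6]
opening: 0.945
```

>>> {"op": "carry_out", "data": {
  "moves": [
    {"dx": 0, "dy": 0, "dz": 0.025, "twist": 0},
    {"dx": 0, "dy": 0, "dz": 0.05, "twist": 0},
    {"dx": 0, "dy": 0, "dz": 0.07, "twist": 0},
    {"dx": 0, "dy": 0, "dz": 0.085, "twist": 0},
    {"dx": 0, "dy": 0, "dz": 0.092, "twist": 0}
  ]
}}

```text
t: 23.0
eef_pos: [471.4, -302.1, 28.5]
tcp_rot: [3.141, -0.0, -3.112]
ft_force: [0.3, 0.3, 0.6]
opening: 0.945
```

>>> {"op": "carry_out", "data": {
  "moves": [
    {"dx": 0, "dy": 0, "dz": 0, "twist": 0},
    {"dx": 0, "dy": 0, "dz": 0, "twist": 0},
    {"dx": 0, "dy": 0, "dz": 0, "twist": 0},
    {"dx": 0, "dy": 0, "dz": 0, "twist": 0},
    {"dx": 0, "dy": 0, "dz": 0, "twist": 0}
  ],
  "grip": 0.045
}}

```text
t: 23.5
eef_pos: [471.5, -302.4, 29.3]
tcp_rot: [-3.141, 0.001, -3.112]
ft_force: [-0.3, 2.1, 5.1]
opening: 0.652
```

>>> {"op": "carry_out", "data": {
  "moves": [
    {"dx": 0, "dy": 0, "dz": 0, "twist": 0},
    {"dx": 0, "dy": 0, "dz": -0.005, "twist": 0},
    {"dx": 0, "dy": 0, "dz": -0.02, "twist": 0},
    {"dx": 0, "dy": 0, "dz": -0.05, "twist": 0},
    {"dx": 0, "dy": 0, "dz": -0.09, "twist": 0}
  ]
}}

```text
t: 24.0
eef_pos: [470.4, -301.7, 118.5]
tcp_rot: [3.139, -0.003, -3.112]
ft_force: [-0.5, -0.6, -1.1]
opening: 0.658
```

```bash
python3 - <<'E'
from h import *
go(530,313,140,np.pi+.05)
E
```

```text
dx -0.0778 dy 0.6127 dz -0.0215 twist -1.17 | t 24.0 yaw -3.112 [ 470.4 -301.7  118.5]
```

>>> {"op": "carry_out", "data": {
  "moves": [
    {"dx": -0.001, "dy": 0.01, "dz": -0.01, "twist": 0},
    {"dx": -0.004, "dy": 0.035, "dz": -0.02, "twist": 0},
    {"dx": -0.009, "dy": 0.07, "dz": -0.02, "twist": 0},
    {"dx": -0.014, "dy": 0.11, "dz": -0.02, "twist": -0.4},
    {"dx": -0.019, "dy": 0.15, "dz": -0.02, "twist": -0.4}
  ]
}}

```text
t: 24.5
eef_pos: [485.2, -150.1, 138.3]
tcp_rot: [3.141, -0.0, -3.105]
ft_force: [-0.3, 0.5, -1.1]
opening: 0.655
```

>>> {"op": "carry_out", "data": {
  "moves": [
    {"dx": -0.005, "dy": 0.04, "dz": 0, "twist": 0},
    {"dx": -0.01, "dy": 0.08, "dz": 0, "twist": 0},
    {"dx": -0.015, "dy": 0.12, "dz": 0, "twist": -0.4},
    {"dx": -0.02, "dy": 0.16, "dz": 0, "twist": -0.4},
    {"dx": -0.025, "dy": 0.2, "dz": 0, "twist": -0.4}
  ]
}}

```text
t: 25.0
eef_pos: [502.8, 50.9, 138.3]
tcp_rot: [3.141, -0.001, -3.098]
ft_force: [1.0, -0.7, -1.8]
opening: 0.654
```

>>> {"op": "carry_out", "data": {
  "moves": [
    {"dx": -0.005, "dy": 0.04, "dz": 0, "twist": 0},
    {"dx": -0.01, "dy": 0.08, "dz": 0, "twist": 0},
    {"dx": -0.015, "dy": 0.12, "dz": 0, "twist": -0.4},
    {"dx": -0.02, "dy": 0.155, "dz": 0, "twist": -0.4},
    {"dx": -0.022, "dy": 0.18, "dz": 0, "twist": -0.4}
  ]
}}

```text
t: 25.5
eef_pos: [516.9, 232.1, 138.1]
tcp_rot: [3.142, -0.001, -3.09]
ft_force: [0.3, -0.4, -1.4]
opening: 0.654
```

>>> {"op": "carry_out", "data": {
  "moves": [
    {"dx": -0.003, "dy": 0.025, "dz": 0, "twist": 0},
    {"dx": -0.005, "dy": 0.045, "dz": 0, "twist": 0},
    {"dx": -0.005, "dy": 0.055, "dz": 0, "twist": 0},
    {"dx": -0.005, "dy": 0.055, "dz": 0, "twist": 0},
    {"dx": -0.005, "dy": 0.055, "dz": 0, "twist": 0}
  ]
}}

```text
t: 26.0
eef_pos: [519.4, 284.4, 138.4]
tcp_rot: [-3.141, -0.001, -3.091]
ft_force: [-0.9, -0.7, -1.4]
opening: 0.651
```

```bash
python3 - <<'E'
from h import *
go(530,313,140,np.pi+.05)
E
```

```text
dx -0.0121 dy 0.0280 dz -0.0016 twist 0.04 | t 26.0 yaw -3.091 [519.4 284.4 138.4]
```

>>> {"op": "carry_out", "data": {
  "moves": [
    {"dx": -0.004, "dy": 0.012, "dz": 0, "twist": 0},
    {"dx": -0.012, "dy": 0.028, "dz": 0, "twist": 0},
    {"dx": -0.012, "dy": 0.028, "dz": 0, "twist": 0},
    {"dx": -0.012, "dy": 0.028, "dz": 0, "twist": 0}
  ]
}}

```text
t: 26.4
eef_pos: [530.2, 313.3, 138.4]
tcp_rot: [-3.141, -0.0, -3.091]
ft_force: [-0.0, 0.2, -1.6]
opening: 0.655
```

```bash
python3 - <<'E'
from h import *
go(530,313,29.5,np.pi+.05)
b,d=read_camera('side')
im=rect(b[:,:,::-1],'side',10,600,390,2,760,400)   # x=600-v/2, y=390-u/2
for x,y in((530,313),(507.5,109.5)):
    c=(int((390-y)*2),int((600-x)*2));cv2.circle(im,c,97,(0,0,255),1);cv2.drawMarker(im,c,(0,0,255),1,14)
cv2.imwrite('pics/c9.png',im)
P=tops('side',d,(507.5,109.5),38,70,50);print(len(P),np.round(cv2.minAreaRect(P[:,:2].astype(np.float32))[:2],1).tolist())
E
```

```text
dx 0.0003 dy -0.0003 dz 0.1089 twist 0.03 | t 26.4 yaw -3.091 [530.2 313.3 138.4]
565 [[508.1, 109.7], [64.7, 65.3]]
```

View pics/c9.png

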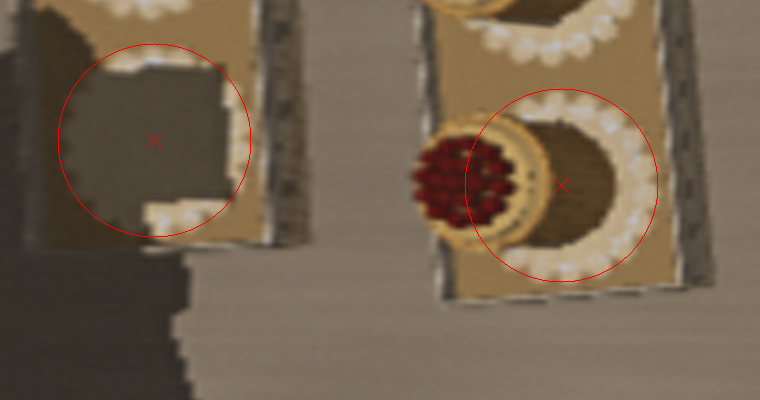

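Both doily circles fit in this side view: tart doily centre at (561,186), cup doily at (154,140), to about 1–2 mm. I'm lowering the cup.

>>> {"op": "carry_out", "data": {
  "moves": [
    {"dx": 0, "dy": 0, "dz": 0.02, "twist": 0},
    {"dx": 0, "dy": 0, "dz": 0.045, "twist": 0},
    {"dx": 0, "dy": 0, "dz": 0.07, "twist": 0},
    {"dx": 0, "dy": 0, "dz": 0.085, "twist": 0},
    {"dx": 0, "dy": 0, "dz": 0.095, "twist": 0}
  ]
}}

```text
t: 26.95
eef_pos: [530.1, 313.1, 42.7]
tcp_rot: [-3.141, -0.001, -3.091]
ft_force: [-0.6, 0.2, -0.3]
opening: 0.653
```

>>> {"op": "carry_out", "data": {
  "moves": [
    {"dx": 0, "dy": 0, "dz": 0.005, "twist": 0},
    {"dx": 0, "dy": 0, "dz": 0.009, "twist": 0},
    {"dx": 0, "dy": 0, "dz": 0.011, "twist": 0},
    {"dx": 0, "dy": 0, "dz": 0.0125, "twist": 0},
    {"dx": 0, "dy": 0, "dz": 0.0125, "twist": 0}
  ]
}}

```text
t: 27.45
eef_pos: [530.4, 313.6, 31.4]
tcp_rot: [3.141, 0.001, -3.091]
ft_force: [0.2, -0.6, -1.2]
opening: 0.651
```

>>> {"op": "carry_out", "data": {
  "moves": [
    {"dx": 0, "dy": 0, "dz": 0.001, "twist": 0},
    {"dx": 0, "dy": 0, "dz": 0.001, "twist": 0},
    {"dx": 0, "dy": 0, "dz": 0.001, "twist": 0}
  ]
}}

```text
t: 27.75
eef_pos: [530.3, 313.6, 30.3]
tcp_rot: [3.141, 0.0, -3.091]
ft_force: [1.0, 0.5, -0.0]
opening: 0.655
```

>>> {"op": "carry_out", "data": {
  "moves": [
    {"dx": 0, "dy": 0, "dz": 0.001, "twist": 0},
    {"dx": 0, "dy": 0, "dz": 0.0015, "twist": 0},
    {"dx": 0, "dy": 0, "dz": 0.0015, "twist": 0}
  ]
}}

```text
t: 28.05
eef_pos: [530.6, 313.7, 29.3]
tcp_rot: [3.141, 0.001, -3.091]
ft_force: [-0.4, -0.9, 5.9]
opening: 0.651
```

Touchdown; releasing, rising and backing away for a clear view.

>>> {"op": "carry_out", "data": {
  "moves": [
    {"dx": 0, "dy": 0, "dz": 0, "twist": 0},
    {"dx": 0, "dy": 0, "dz": 0, "twist": 0},
    {"dx": 0, "dy": 0, "dz": 0, "twist": 0},
    {"dx": 0, "dy": 0, "dz": 0, "twist": 0},
    {"dx": 0, "dy": 0, "dz": 0, "twist": 0}
  ],
  "grip": 0.09
}}

```text
t: 28.55
eef_pos: [530.3, 313.6, 28.5]
tcp_rot: [3.142, -0.0, -3.091]
ft_force: [-0.0, -0.2, 0.3]
opening: 0.94
```

>>> {"op": "carry_out", "data": {
  "moves": [
    {"dx": 0, "dy": 0, "dz": -0.01, "twist": 0},
    {"dx": 0, "dy": 0, "dz": -0.03, "twist": 0},
    {"dx": 0, "dy": 0, "dz": -0.07, "twist": 0},
    {"dx": 0, "dy": 0, "dz": -0.11, "twist": 0},
    {"dx": 0, "dy": 0, "dz": -0.16, "twist": 0}
  ]
}}

```text
t: 29.05
eef_pos: [529.6, 313.2, 190.0]
tcp_rot: [-3.141, -0.002, -3.091]
ft_force: [-0.9, 0.2, -0.6]
opening: 0.947
```

>>> {"op": "carry_out", "data": {
  "moves": [
    {"dx": 0.035, "dy": 0.03, "dz": 0, "twist": 0},
    {"dx": 0.07, "dy": 0.06, "dz": 0, "twist": 0},
    {"dx": 0.105, "dy": 0.09, "dz": 0, "twist": 0},
    {"dx": 0.14, "dy": 0.12, "dz": 0, "twist": 0},
    {"dx": 0.175, "dy": 0.15, "dz": 0, "twist": 0}
  ]
}}

```text
t: 29.55
eef_pos: [346.4, 455.3, 189.6]
tcp_rot: [3.141, 0.001, -3.091]
ft_force: [0.8, -0.2, -0.1]
opening: 0.946
```

>>> {"op": "carry_out", "data": {
  "moves": [
    {"dx": 0.03, "dy": 0.03, "dz": 0, "twist": 0},
    {"dx": 0.06, "dy": 0.06, "dz": 0, "twist": 0},
    {"dx": 0.09, "dy": 0.09, "dz": 0, "twist": 0},
    {"dx": 0.12, "dy": 0.12, "dz": 0, "twist": 0},
    {"dx": 0.12, "dy": 0.12, "dz": 0, "twist": 0}
  ]
}}

```text
t: 30.05
eef_pos: [218.5, 570.7, 189.3]
tcp_rot: [3.14, -0.0, -3.087]
ft_force: [1.0, 0.2, -0.7]
opening: 0.948
```

```bash
python3 - <<'E'
from h import *
D={n:np.load(n+'0.npy') for n in('top','side')}
for n in('top','side'):
    b,d=read_camera(n);cv2.imwrite(f'pics/{n}end.png',b[:,:,::-1])
    for nm,near,lo in(('bar',(474,-94),50),('tart',(507.5,109.5),38),('cup',(530,313),70)):
        P=tops(n,d,near,lo,95,50)
        if len(P)<20: print(n,nm,'hidden');continue
        r=cv2.minAreaRect(P[:,:2].astype(np.float32));print(n,nm,len(P),np.round(r[0],1),np.round(r[1],1),round(r[2],1),'zmax %.1f'%P[:,2].max())
    for nm,q in(('row_bar',(583.7,-85.4)),('row_tart',(617,118.7)),('row_cup',(640,318.5))):
        m=[tops(n,x,q,38,95,50).mean(0).round(1).tolist() for x in(D[n],d)];print(n,nm,m)
s=state();print(s['t'],np.round(s['eef_pos']),s['opening'])
E
```

```text
top bar 619 [474.1 -93. ] [80.2 44.3] 4.4 zmax 63.2
top tart 555 [509.1 109.9] [63.7 62.9] 42.2 zmax 62.2
top cup 583 [528.1 314.1] [61.3 60.3] 2.9 zmax 85.2
top row_bar [[579.7, -85.5, 57.8], [579.8, -85.5, 57.9]]
top row_tart [[617.9, 115.7, 50.4], [617.7, 115.8, 50.1]]
top row_cup [[637.0, 316.1, 76.3], [636.9, 316.0, 76.3]]
side bar 967 [473.1 -94. ] [79.8 46.6] 4.9 zmax 62.5
side tart 564 [508.2 107.5] [65.1 64.6] 89.0 zmax 58.8
side cup 394 [528.7 313.3] [62.1 63.9] 34.7 zmax 82.3
side row_bar [[580.6, -93.8, 54.9], [580.7, -93.8, 54.9]]
side row_tart [[617.6, 106.9, 48.7], [617.7, 106.9, 48.9]]
side row_cup [[638.4, 306.9, 68.5], [638.5, 306.7, 68.4]]
30.15 [221. 569. 189.] 0.950556713257899
```

View pics/sideend.png

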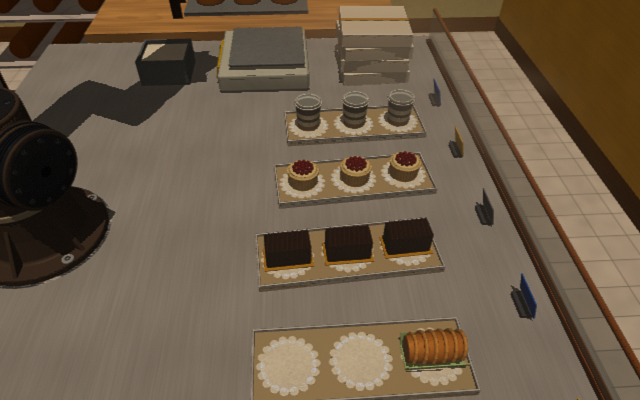

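The final picture shows all three rows complete: cup at (308,112), tart at (303,175), bar at (288,250). All stand upright and the robot is clear of them, so I'm handing in.

```bash
python3 -c "
from cell import *
print(job_done())"
```

```text
the job is handed in; nothing more can be done
None
```

The bar, tartlet and cup now each stand upright on the near doily of their own tray, and the job was handed in at about 30 s of the 120 s allowed. The cup waited on the near place of the cream horn tray while the bar and then the tartlet were moved. Each piece was lowered in 1 mm steps until it touched the tray, then released.

Last checks from both cameras' depth images:

| Piece | Measured (x, y), mm | Place middle, mm | Off by |
|---|---|---|---|
| Bar | (473.6, -93.5) | (474, -94) | about 1 mm |
| Tartlet | (508.6, 108.7) | (507.5, 109.5) | about 1–2 mm |
| Cup | (528.4, 313.7) | (530, 313) | about 2 mm |

- **Bar angle:** it measures 4.4° to 4.9°, against 4.5° for the tray.
- **Row pieces:** each is within about 0.3 mm of where it stood at the start.
- **Robot:** it was clear of everything before I handed in.

No check failed. The two cameras disagreed by up to about 6 mm sideways (y) on the first readings and about 2 mm at the end, so I averaged them. The place middles come from the same images, and are good to roughly 2–3 mm.

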